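Switch on the bench balance, start it and hold down its tare bar

TASK

Take the tare of the sample cup that stands on the balance, with the fingertips only: first press down the far end of the long rocker to switch the balance on, then push the round key fully in (it stays in by itself), then press the wide bar key fully down and keep it down. The program finishes while still holding the bar key down; do not press the square key, do not press a key before its turn, and leave the cup and the other things standing around where they are.

Things in the scene. Friction and masses are not known exactly. Their poses are not given: they have to be found in the camera images.
- balance: fixed white bench balance, 270 (x) by 230 (y) mm, turned up to 15 degrees. Origin under its middle on the worktop; +x points from the key console (front, robot side) to the pan and the 113 mm high display. The black console, 45 mm high, has a row of four key modules along y, 58 mm apart, 85 mm in front of the origin; which sits where varies. All keys are plain white, turned as the balance is.
- rocker_far_end (a point): where to press the rocker: top of its raised far end when off, 24 mm past the pivot along the balance's +x, 66 mm above the worktop; does not follow the rocker. Rocker: plate 60 mm long (balance's x), 24 mm wide, 8 mm thick, crosswise pivot 58 mm above the worktop. When on, its top here is about 8.5 mm lower. Axes as the balance's.
- rocker (a joint): angle of the rocker, rad: 0 = off (far end up), 0.36 = on (far end fully down); near 0 at the start. Friction only (0.05 N m, about 2 N at the far end): it stays where it is left. It counts as on above 0.28.
- round_key_top (a point): centre of the flat top of the round key, 24 mm diameter, 63 mm above the worktop when out; moves with the key. Axes as the balance's.
- round_key (a joint): how far the round key is pushed in, m: 0 = out, 0.006 = fully in (stop). Push-in key held by friction of about 3 N, no spring: it stays in when let go. In from 0.0045.
- bar_key_top (a point): centre of the flat top of the wide bar key, 42 mm (along the balance's y) by 18 mm, 63 mm above the worktop when up; moves with the key. Axes as the balance's.
- bar_key (a joint): how far the bar key is pressed, m: 0 = up, 0.006 = fully down (stop). A spring returns it: 2 N at the top, 6 N at the stop. Down from 0.0045.
- square_key_top (a point): centre of the flat top of the square key, 22 by 22 mm, 63 mm above the worktop; not to be pressed.
- square_key (a joint): how far the square key is pressed, m: 0 = up, 0.006 = fully down; sprung like the bar key. Not to be pressed.
- cup_centre (a point): centre, half-way up, of the loose closed sample cup (61 mm diameter, 63 mm tall, blue lid) that stands on the balance's round steel pan (136 mm diameter, top 52 mm above the worktop). Stays where it is.
- reagent: loose white bottle, 58 mm diameter, 126 mm tall, on the worktop left of the balance; origin under its middle. Bystander.
- sample_b: loose closed sample cup, 61 mm diameter, 63 mm tall, on the worktop front right of the balance; origin under its middle. Bystander.
- tissues: loose pack of tissues, 66 by 100 mm, 30 mm tall, on the worktop front left of the balance; origin under its middle. Bystander.
Not all that is in view belongs to the job. What is shaped like the part that bears cup_centre but orange, turquoise or yellow is not meant.

How it is judged (in metres and radians):
On the way, in this order (a step that is already met when the one before it is completed fails the run):
1. the rocker is switched on (value of joint rocker above 0.28 rad), for 0.1 s.
2. the round key is pushed in (value of joint round_key above 0.0045 m), for 0.1 s.
3. the bar key is held down by the fingers (value of joint bar_key above 0.0045 m and contact force between the fingers and bar_key above 1 N), for 0.3 s.
At the end, for the whole second after the job is handed in: the rocker is on (over 0.28 rad), the round key is in (over 4.5 mm), the fingers hold the bar key down (over 4.5 mm, with more than 1 N), the square key is up (under 2 mm), and the cup stands upright on the pan within 15 mm of its start (all of step 3 and value of joint rocker above 0.28 rad and value of joint round_key above 0.0045 m and value of joint square_key below 0.002 m and distance of cup_centre from where it was at the start of the episode below 0.015 m and angle between cup_centre's own z axis and vertical below 0.15 rad); the arm keeps its last pose, push and grip.
It fails at once if the square key is pressed (value of joint square_key above 0.002 m).
It fails at once if the round key is pressed before the rocker is on (value of joint round_key above 0.002 m and value of joint rocker below 0.28 rad).
It fails at once if the bar key is pressed before the round key is in (value of joint bar_key above 0.002 m and value of joint round_key below 0.0045 m).
It fails at once if the cup is lifted, shifted or tipped (distance of cup_centre from where it was at the start of the episode above 0.015 m or angle between cup_centre's own z axis and vertical above 0.2 rad).
It fails at once if a bystander is moved (distance of any of reagent, sample_b, tissues from where it was at the start of the episode above 0.03 m).
It also fails if it takes over 40 s, if anything falls off the work surface, if the arm or the gripper's body presses on something with over 40 N, if the wrist force passes 120 N, or if a joint passes its speed limit or range.

ROBOT

A 6-joint arm with a two-finger parallel gripper is mounted at the origin on the work surface; the furniture and walls round the work are solid. World frame = base frame: x ahead of the robot, y to its left, z up, the work surface at z = 0. Lengths are in mm, angles in rad, forces in N, time in s.
With the tool pointing down it reaches from about 350 to 875 mm from the base axis. Payload 4.2 kg.
Tool frame: the origin (TCP) lies at the very end of the fingers, on their centre line; the grasp point (between the pads) lies arm.grip_point_offset behind it (arm.grip_point_offset is the distance from the TCP to the grasp point, in mm); z points along the fingers, y is the line along which they close (so a half turn about z gives the same grasp; the last joint's range is limited). The gripper opens to 85 mm and grips with 20 to 120 N. Pads are 22 mm wide; open, the fingers measure 114 mm over their backs; the gripper's body (76 mm by 85 mm) begins 54 mm behind the grasp point. The pads swing forward as they close: fully open they stand 13 mm farther back than shut.
Start: joints at [1.536, 0.385, 0.008, 0, -1.194, -0.259], TCP at [180.962, 598.207, 231.312] pointing down, gripper open.
Joint ranges: [-3.14, 3.14], [-1.21, 2.06], [-1.07, 1.41], [-3.16, 2.05], [-2.99, -0.16], [-3.1, 3.1]. Speed limits (rad/s): [2.79, 2.79, 3.14, 3.14, 3.14, 3.14].

INTERFACE

Orientations are given as a unit quaternion [x, y, z, w].
In Python, from bench import arm, cams, ticket gives the robot as it stands.
- The arm moves only by the tool servo_tool, never from a script. Its argument "commands" is a list that holds one entry, the list of rows, each a list of 7 numbers: the closure in counts, from 0 (fully open) to 255 (shut), then the shift along the tool's x, y, z in m, then the turn, a rotation vector about the tool's x, y, z in degrees. In form: [[[grip, x, y, z, ax, ay, az], ...]]. A call has 1 to 10 rows; each row shifts and turns the commanded pose from where the row before left it, along the tool's axes as they then stand; what a row does not reach is not made up. A row lasts 1/12 s, in which the tool goes at most 41.7 mm and 7.16 degrees, less where a joint would pass 70% of its speed; a pose out of reach is approached as far as the arm can. A call with a gripper value outside its range is refused whole. The fingers move at their own pace and stop on an object; the grip force is fixed at half the most. Time passes only in rows, so rows that do not move let the fingers close. It gives the time, the measured TCP pose, the force, the opening and the grip force at its end, in the units of the state.
- arm.read_state(): the state, without advancing time (a new reading comes with each control period).
- cams.get_image(name): name is "scene" or "top"; returns a dict with "frame" (384x512x3 uint8, blue, green, red), "K" (3x3 intrinsics, pixels), "k1" (the pictures are not rectified: a ray, as slopes to the right and down, at radius r is drawn at 1 + k1 r^2 times it, then the intrinsics apply), "T" (4x4, takes a point from camera to world coordinates). Camera axes: x right, y up, looking along -z (the intrinsics and any distortion apply to the point x, -y, -z); pixel columns grow to the right and rows downward; lengths in mm; the calibration is good to about 2 mm. A picture is of the moment at which its call begins. There is no depth.
- ticket.job_done(): hands the job in; it is judged then, once.
The state is a dict: "clock": time; "joints": joint angles; "joint_vel": joint speeds; "joint_efforts": joint torques, N m; "position": TCP position; "ee_rot": TCP orientation; "contact_force": force on the tool from outside, world axes, zero at the start; "wrist_torque": the same for the moment, N m; "gripper_width": finger opening in mm; "grasp_force": force on a finger pad.
Only numpy, scipy, OpenCV 4.12 (cv2) and the standard library are available. Lean on these libraries where they do the work, as an engineer would, in place of code of your own. Each camera call takes 0.05 s, during which the arm holds its last target. There are 200 camera calls.

## Working session

There is one attempt and no reset: what is moved stays moved. The work goes in short steps, Python scripts to look and compute and a tool call to move; the robot and the scene stay as the last step left them, time stands still between calls to the robot, and variables do not carry over. Pictures are saved under pics/ and viewed, at most 10 in all, crops included, and the job is handed in when it is done.

Besides the shell and the picture viewer there is one more tool, called after ">>>" as name([rows], argument=value, ...), one row to a line, values as JSON. servo_tool: Moves the arm, as the interface text tells. Its arguments: {"type":"object","properties":{"commands":{"type":"array","items":{"type":"array","items":{"type":"array","items":{"type":"number"}}}}},"required":["commands"]}

```bash
mkdir -p pics; cat > h.py <<'E'
import numpy as np,cv2
from bench import arm,cams,ticket
def snap(n):
    d=cams.get_image(n); np.savez(f'/tmp/{n}.npz',**{k:d[k] for k in('frame','K','k1','T')}); return d
def load(n): return dict(np.load(f'/tmp/{n}.npz'))
def pix2z(d,u,v,z):
    K=d['K'];s=cv2.undistortPoints(np.array([[[u,v]]],float),K,np.array([float(d['k1']),0,0,0]),None)[0,0]
    # drawn = s*(1+k1 r^2)
    T=np.array(d['T']);r=T[:3,:3]@np.array([s[0],-s[1],-1]);o=T[:3,3]
    return o+r*(z-o[2])/r[2]
def proj(d,P):
    T=np.array(d['T']);c=T[:3,:3].T@(np.array(P,float)-T[:3,3]);a=np.array([c[0],-c[1]])/-c[2]
    a=a*(1+float(d['k1'])*(a@a));K=np.array(d['K']);return K[:2,:2]@a+K[:2,2]
E
python3 - <<'E'
from h import *
for n in('scene','top'):
    d=snap(n);cv2.imwrite(f'pics/{n}0.png',cv2.resize(d['frame'],(800,600),interpolation=cv2.INTER_CUBIC));print(d['K'],d['k1'],d['T'])
print(arm.read_state(),arm.grip_point_offset)
E
```

```text
[[380.92861922   0.         250.18930331]
 [  0.         380.92861922 194.47229155]
 [  0.           0.           1.        ]] -0.10184511551418668 [[ 7.76018774e-01  4.78152298e-01 -4.11297023e-01  1.35316145e+02]
 [-6.30672482e-01  5.81184288e-01 -5.14273316e-01 -4.83822177e+02]
 [-6.86160007e-03  6.58479463e-01  7.52567416e-01  8.31521803e+02]
 [ 0.00000000e+00  0.00000000e+00  0.00000000e+00  1.00000000e+00]]
[[390.36480111   0.         258.45802851]
 [  0.         390.36480111 189.58072915]
 [  0.           0.           1.        ]] -0.019427783853658877 [[ 6.48542192e-03  9.89519748e-01 -1.44251887e-01  4.07071237e+02]
 [-9.99782721e-01  9.27413085e-03  1.86681984e-02  5.15186730e+01]
 [ 1.98103619e-02  1.44099473e-01  9.89364893e-01  1.16209480e+03]
 [ 0.00000000e+00  0.00000000e+00  0.00000000e+00  1.00000000e+00]]
{'clock': 0.1, 'joints': array([ 1.53558723e+00,  3.85449530e-01,  6.77747487e-03, -4.69929119e-04,
       -1.19402320e+00, -2.58594041e-01]), 'joint_vel': array([-0.00129849, -0.0012978 ,  0.00445662,  0.00126791,  0.0003854 ,
        0.00207051]), 'joint_efforts': array([ 5.71692590e-05, -3.93321240e+01,  1.88926703e+01,  4.19787213e+00,
       -2.63615526e-03,  2.71865858e-06]), 'position': array([180.82276592, 597.71894628, 230.34985665]), 'ee_rot': array([ 9.89216197e-01, -1.46459436e-01, -1.11212774e-04,  9.67890076e-04]), 'contact_force': array([ 0.48106555, -0.6289004 ,  0.49135201]), 'wrist_torque': array([ 7.35886822e-02,  9.05998216e-05, -5.79181463e-02]), 'grasp_force': 0.0, 'gripper_width': 85.567760620171} 18.700000000000003
```

View pics/scene0.png

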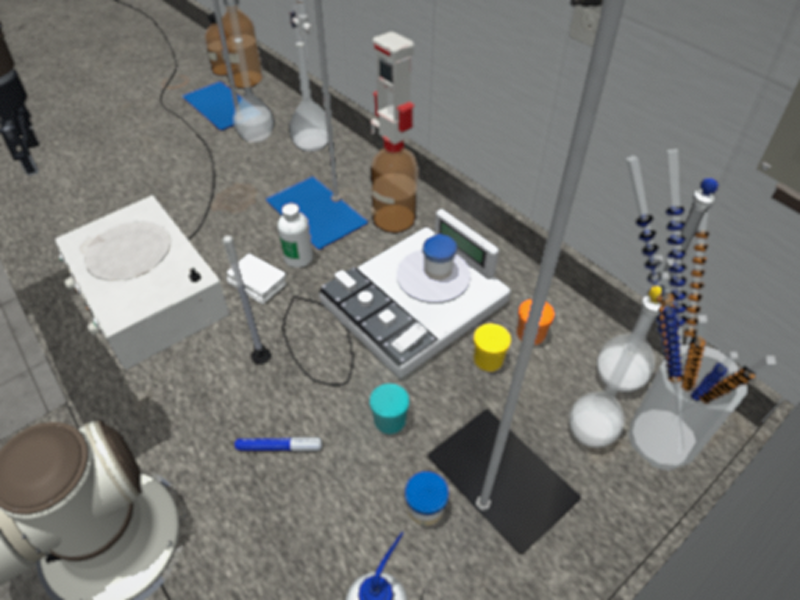

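View pics/top0.png

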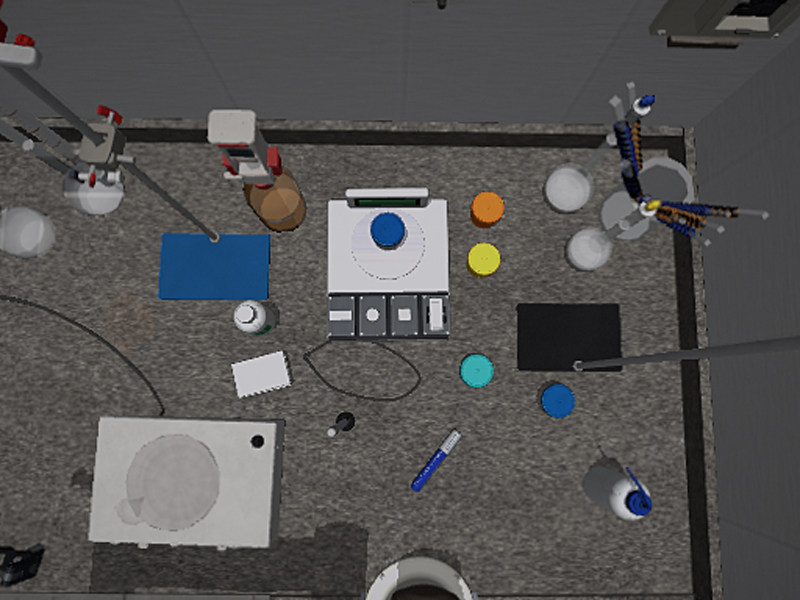

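The scene has balance keys in the top view at (800 px scale): bar (341,316), round (372,315), square (404,315), rocker (435,314). The cup with the blue lid is on the pan at (388,230). The other blue-lidded cup, at (558,400), is sample_b, and the turquoise, yellow and orange ones are decoys. I'll check this choice in one close crop.

```bash
python3 - <<'E'
from h import *
d=load('top');c=d['frame'][175:225,200:300];cv2.imwrite('pics/topc.png',cv2.resize(c,(800,400),interpolation=cv2.INTER_CUBIC))
d=load('scene');c=d['frame'][165:240,195:285];cv2.imwrite('pics/scc.png',cv2.resize(c,(720,600),interpolation=cv2.INTER_CUBIC))
E
```

```text
(no output)
```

View pics/topc.png

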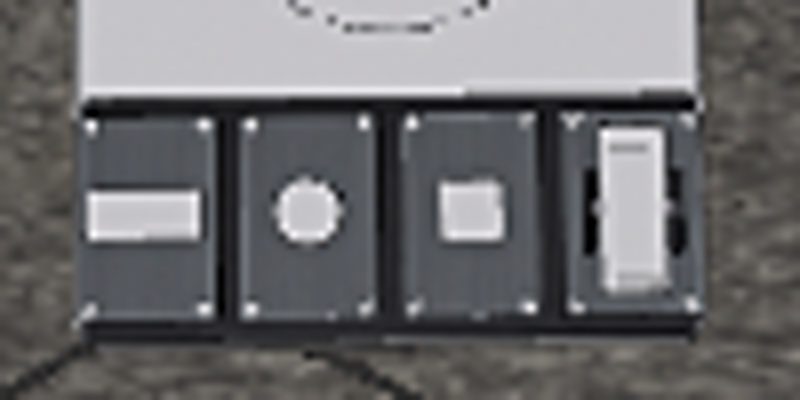

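View pics/scc.png

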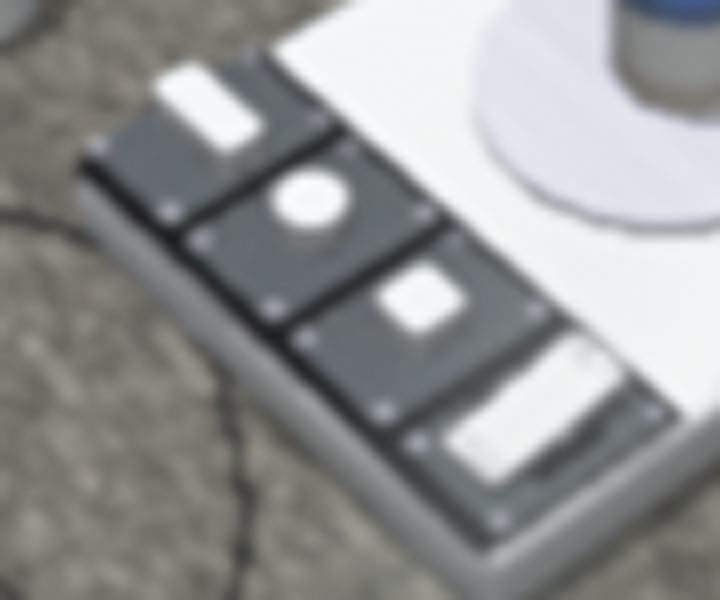

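The crops show bar, round, square, rocker from left to right (crop centres at 144,215; 309,211; 472,211; 633,210). I'm locating them from both views.

```bash
python3 - <<'E'
from h import *
t=load('top');s=load('scene')
T={'bar':(144,215),'round':(309,211),'square':(472,211),'rock':(633,210)}
S={'bar':(207,107),'round':(310,199),'square':(421,297),'rock':(537,405)}
for k in T:
    z=63
    a=pix2z(t,200+(T[k][0]+.5)/8-.5,175+(T[k][1]+.5)/8-.5,z);b=pix2z(s,195+(S[k][0]+.5)/8-.5,165+(S[k][1]+.5)/8-.5,z)
    print(k,a.round(1),b.round(1))
P=lambda u,v:pix2z(t,200+u/8-.5,175+v/8-.5,64)
print('rocker ends',P(633,130),P(633,292))
st=arm.read_state();
from scipy.spatial.transform import Rotation as R
print(R.from_quat(st['ee_rot']).as_matrix().round(3))
E
```

```text
bar [532.4 146.2  63. ] [529.9 141.7  63. ]
round [534.3  88.   63. ] [531.4  84.5  63. ]
square [534.8  30.3  63. ] [533.3  26.8  63. ]
rock [535.7 -26.8  63. ] [533.6 -32.   63. ]
rocker ends [564.35235345 -26.60866009  64.        ] [506.58727749 -26.55604491  64.        ]
[[ 0.957 -0.29  -0.001]
 [-0.29  -0.957 -0.002]
 [ 0.     0.002 -1.   ]]
```

```bash
python3 - <<'E'
from h import *
t=load('top');s=load('scene')
q=lambda d,u,v,z:pix2z(d,u*.64,v*.64,z)[:2].round(0)
print('rod base T',q(t,578,366,0),'S',q(s,484,503,0))
print('shortstand T',q(t,345,421,0),'S',q(s,261,355,0))
print('left rod T',q(t,214,238,0),'S',q(s,335,195,0))
print('bottle T',q(t,245,316,126),'S', q(s,290,210,126))
# short stand top: triangulate by height
for z in(100,150,200,250,300): print(z,q(t,332,432,z),q(s,229,239,z))
print('titrator');
for z in(200,250,300,350,400): print(z,q(t,233,115,z),q(s,393,42,z))
# heading of tall rods: other point on the rod in scene
for z in(200,400,600): print(z,proj(s,[*q(s,484,503,0),z])/.64,proj(t,[*q(t,578,366,0),z])/.64, proj(t,[*q(t,214,238,0),z])/.64)
E
```

```text
rod base T [ 445. -304.] S [ 452. -299.]
shortstand T [340. 138.] S [341. 136.]
left rod T [687. 400.] S [697. 413.]
bottle T [522. 302.] S [522. 295.]
100 [327. 152.] [406. 326.]
150 [331. 148.] [387. 271.]
200 [335. 143.] [369. 216.]
250 [338. 138.] [350. 160.]
300 [342. 133.] [332. 105.]
titrator
200 [849. 319.] [1005.  585.]
250 [826. 305.] [936. 500.]
300 [803. 292.] [867. 416.]
350 [780. 278.] [798. 331.]
400 [757. 264.] [729. 246.]
200 [503.36295796 436.07938581] [616.28617277 362.108636  ] [178.28310914 208.87781956]
400 [533.04839178 331.08298997] [673.9160331  356.15468465] [125.23220998 164.95323368]
600 [582.21341782 148.24959357] [770.99975097 346.05159226] [37.47763518 92.17999427]
```

>>> servo_tool([
  [[255,0,0,0,0,0,-6.03],[255,0,0,0,0,0,-6.03],[255,0,0,0,0,0,-6.03],[255,0.025,0.026,-0.004,0,0,0],[255,0.025,0.026,-0.004,0,0,0],[255,0.025,0.026,-0.004,0,0,0],[255,0.025,0.026,-0.004,0,0,0],[255,0.025,0.026,-0.004,0,0,0],[255,0.025,0.026,-0.004,0,0,0],[255,0.025,0.026,-0.004,0,0,0]],
])

```text
clock: 0.93
position: [360.6, 418.4, 259.2]
ee_rot: [1.0, 0.011, -0.0, 0.0]
contact_force: [0.1, -0.0, -0.6]
gripper_width: 0.3
grasp_force: 0.0
```

>>> servo_tool([
  [[255,0.024,0.03,0,0,0,0],[255,0.024,0.03,0,0,0,0],[255,0.024,0.03,0,0,0,0],[255,0.024,0.03,0,0,0,0],[255,0.024,0.03,0,0,0,0],[255,0.024,0.03,0,0,0,0],[255,0.024,0.03,0,0,0,0],[255,0.02,0.035,0,0,0,0],[255,0,0.035,0,0,0,0],[255,0,0.035,0,0,0,0]],
])

```text
clock: 1.77
position: [555.2, 107.4, 258.1]
ee_rot: [1.0, 0.01, -0.001, 0.0]
contact_force: [0.8, -0.2, 0.3]
gripper_width: -0.5
grasp_force: 0.0
```

>>> servo_tool([
  [[255,0,0.035,0.02,0,0,0],[255,0,0.035,0.02,0,0,0],[255,0,0.034,0.02,0,0,0],[255,0,0.025,0.02,0,0,0],[255,0,0,0.02,0,0,0],[255,0,0,0.02,0,0,0],[255,0,0,0,0,0,0]],
])

```text
clock: 2.35
position: [554.3, -20.8, 134.8]
ee_rot: [1.0, 0.01, -0.005, 0.0]
contact_force: [-0.3, 0.9, -0.5]
gripper_width: 0.0
grasp_force: 0.0
```

>>> servo_tool([
  [[255,0.004,0.008,0.025,0,0,0],[255,0,0,0.025,0,0,0],[255,0,0,0,0,0,0],[255,0,0,0,0,0,0]],
])

```text
clock: 2.68
position: [561.5, -27.5, 89.2]
ee_rot: [1.0, 0.011, -0.001, 0.0]
contact_force: [1.0, -0.0, 1.2]
gripper_width: 0.1
grasp_force: 0.0
```

```bash
python3 - <<'E'
from h import *
t=snap('top');s=snap('scene');print(arm.read_state()['position'])
a=cv2.resize(t['frame'][165:235,205:300],(570,420),interpolation=cv2.INTER_CUBIC)
b=cv2.resize(s['frame'][150:240,195:290],None,fx=6,fy=6,interpolation=cv2.INTER_CUBIC)
cv2.imwrite('pics/b.png',b)
E
```

```text
[563.07090493 -27.1615032   91.14593069]
```

View pics/b.png

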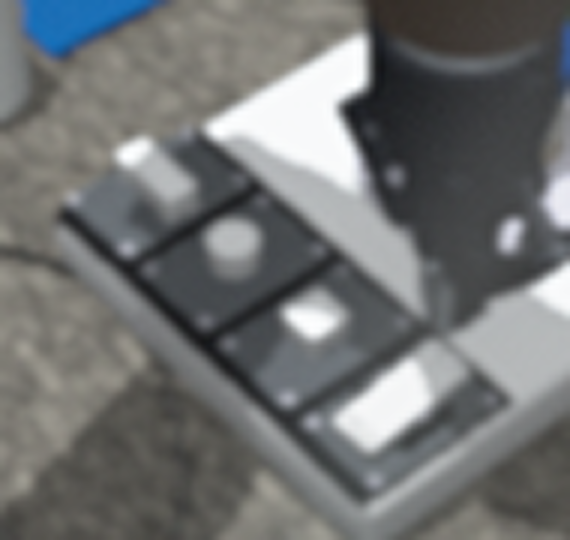

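```bash
python3 - <<'E'
from h import *
s=load('scene');o=np.array([195,150])
for P in([561,-27,90],[558.6,-29,66],[534.6,-29,63],[561,-38,90],[561,-16,90]): print(P,((proj(s,P)-o+.5)*6).round(0))
print(arm.read_state()['position'])
E
```

```text
[561, -27, 90] [446. 315.]
[558.6, -29, 66] [443. 357.]
[534.6, -29, 63] [400. 389.]
[561, -38, 90] [463. 331.]
[561, -16, 90] [429. 300.]
[563.07090493 -27.1615032   91.14593069]
```

>>> servo_tool([
  [[255,-0.003,0.001,0.01,0,0,0],[255,0,0,0.01,0,0,0],[255,0,0,0.004,0,0,0],[255,0,0,0.003,0,0,0],[255,0,0,0.003,0,0,0],[255,0,0,0.002,0,0,0],[255,0,0,0,0,0,0]],
])

```text
clock: 3.37
position: [560.5, -28.3, 58.9]
ee_rot: [1.0, 0.012, 0.002, 0.0]
contact_force: [0.7, 1.6, 5.9]
gripper_width: 0.2
grasp_force: 3.0
```

>>> servo_tool([
  [[255,0,0,0.002,0,0,0],[255,0,0,0.002,0,0,0],[255,0,0,0,0,0,0],[255,0,0,0,0,0,0]],
])

```text
clock: 3.7
position: [560.6, -28.3, 58.3]
ee_rot: [1.0, 0.012, 0.002, 0.0]
contact_force: [-5.8, 2.7, 25.7]
gripper_width: -0.2
grasp_force: 11.9
```

>>> servo_tool([
  [[255,0,0,-0.005,0,0,0],[255,0,0,-0.015,0,0,0],[255,0,0,-0.018,0,0,0],[255,0,-0.02,0,0,0,0],[255,-0.005,-0.025,0,0,0,0],[255,-0.01,-0.025,0,0,0,0],[255,-0.01,-0.025,0,0,0,0],[255,0,-0.02,0,0,0,0],[255,0,0,0,0,0,0],[255,0,0,0,0,0,0]],
])

```text
clock: 4.53
position: [530.9, 86.5, 91.2]
ee_rot: [1.0, 0.012, -0.0, 0.0]
contact_force: [0.5, -2.5, 0.4]
gripper_width: 0.2
grasp_force: 0.0
```

```bash
python3 - <<'E'
from h import *
s=snap('scene');t=snap('top');print(arm.read_state()['position'])
b=cv2.resize(s['frame'][150:240,195:290],None,fx=6,fy=6,interpolation=cv2.INTER_CUBIC)
cv2.imwrite('pics/c.png',b);o=np.array([195,150])
for P in([533,86,63],arm.read_state()['position'],[561,-28,57.5]): print(((proj(s,P)-o+.5)*6).round(0))
E
```

```text
[531.01289402  85.26824288  91.06436557]
[234. 236.]
[229. 197.]
[445. 365.]
```

View pics/c.png

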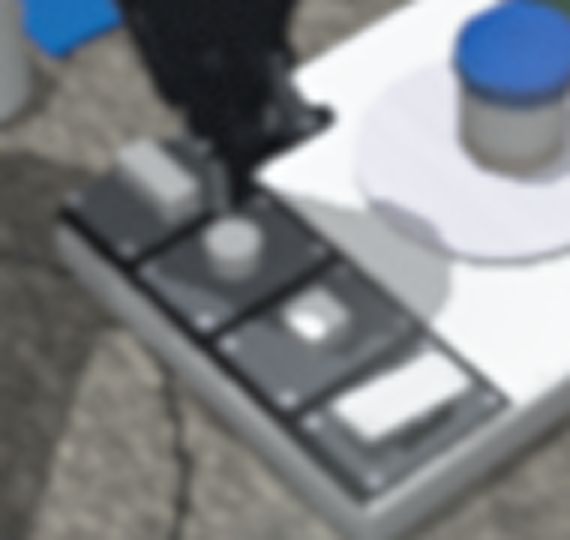

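The rocker has tipped (near end now up), and the tip at (232,203) is above the round key at (233,240). I'm pressing it now.

>>> servo_tool([
  [[255,0.001,0,0.01,0,0,0],[255,0,0,0.01,0,0,0],[255,0,0,0.006,0,0,0],[255,0,0,0.003,0,0,0],[255,0,0,0.003,0,0,0],[255,0,0,0.003,0,0,0],[255,0,0,0.001,0,0,0],[255,0,0,0,0,0,0]],
])

```text
clock: 5.3
position: [531.7, 85.0, 57.0]
ee_rot: [1.0, 0.011, -0.001, 0.001]
contact_force: [-5.7, -2.8, 13.8]
gripper_width: -0.1
grasp_force: 6.6
```

>>> servo_tool([
  [[255,0,0,0.0015,0,0,0],[255,0,0,0.0015,0,0,0],[255,0,0,0,0,0,0],[255,0,0,0,0,0,0]],
])

```text
clock: 5.63
position: [531.8, 85.0, 56.8]
ee_rot: [1.0, 0.012, -0.0, 0.001]
contact_force: [-11.6, -2.4, 29.3]
gripper_width: 0.0
grasp_force: 15.1
```

>>> servo_tool([
  [[255,0,0,-0.005,0,0,0],[255,0,0,-0.015,0,0,0],[255,0,0,-0.017,0,0,0],[255,0,-0.015,0,0,0,0],[255,0,-0.025,0,0,0,0],[255,0,-0.018,0,0,0,0],[255,0,0,0,0,0,0],[255,0,0,0,0,0,0]],
])

```text
clock: 6.3
position: [531.0, 144.6, 89.2]
ee_rot: [1.0, 0.012, 0.0, -0.0]
contact_force: [-0.2, -0.4, -0.4]
gripper_width: -0.1
grasp_force: 0.0
```

```bash
python3 - <<'E'
from h import *
s=snap('scene');t=snap('top');print(arm.read_state()['position'])
b=cv2.resize(s['frame'][150:240,195:290],None,fx=6,fy=6,interpolation=cv2.INTER_CUBIC)
cv2.imwrite('pics/d.png',b);o=np.array([195,150])
for P in([531,144,63],arm.read_state()['position'],[533,86,57]): print(((proj(s,P)-o+.5)*6).round(0))
E
```

```text
[530.76668271 143.39645595  89.02057415]
[155. 167.]
[151. 128.]
[234. 245.]
```

View pics/d.png

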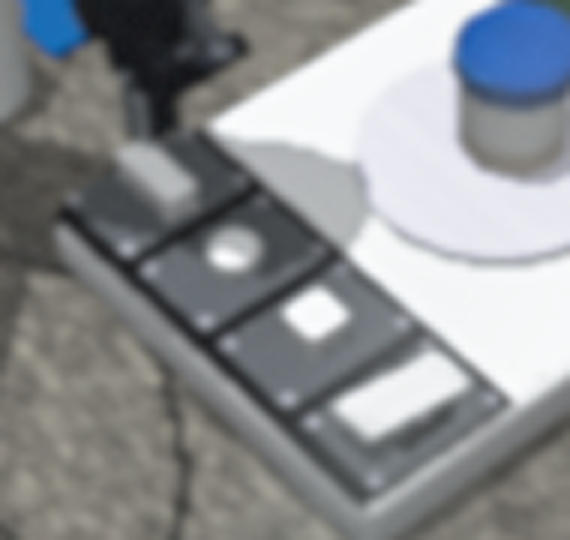

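The round key is in (it sits lower, at 233,249), the rocker is still on, and the tip is over the bar key at (157,167). Next I press the bar key and hold it.

>>> servo_tool([
  [[255,0,0,0.01,0,0,0],[255,0,0,0.01,0,0,0],[255,0,0,0.005,0,0,0],[255,0,0,0.003,0,0,0],[255,0,0,0.003,0,0,0],[255,0,0,0.003,0,0,0],[255,0,0,0.001,0,0,0],[255,0,0,0,0,0,0]],
])

```text
clock: 7.07
position: [530.0, 142.7, 56.9]
ee_rot: [1.0, 0.011, -0.001, 0.001]
contact_force: [-8.0, -2.9, 19.9]
gripper_width: -0.4
grasp_force: 9.9
```

>>> servo_tool([
  [[255,0,0,0.001,0,0,0],[255,0,0,0.0005,0,0,0],[255,0,0,0,0,0,0],[255,0,0,0,0,0,0],[255,0,0,0,0,0,0],[255,0,0,0,0,0,0]],
])

```text
clock: 7.57
position: [530.1, 142.8, 56.7]
ee_rot: [1.0, 0.012, -0.001, 0.001]
contact_force: [-11.0, -3.4, 27.6]
gripper_width: 0.1
grasp_force: 13.7
```

The bar key is on its stop (56.7 mm, 27 N), and the force is steady.

```bash
python3 -c "
from h import *
print(arm.read_state()['contact_force'],ticket.job_done())"
```

```text
the job is handed in; nothing more can be done
[-11.00624035  -3.44206459  27.62657077] None
```

I switched the rocker on, pushed the round key in, and handed the job in at about 7.6 s with the fingers holding the bar key on its stop at about 28 N; the hand-in returned no verdict.

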